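# Shift the press gearbox into the slot with the cross

### The arm

A 7-joint arm with a two-finger parallel gripper is mounted at the origin on the work surface. World frame = base frame: x ahead of the robot, y to its left, z up, the work surface at z = 0. Lengths are in mm, angles in rad, forces in N, time in s.
With the tool pointing down it reaches from about 400 to 900 mm from the base axis. Payload 5.5 kg.
Tool frame: the origin (TCP) lies midway between the tips of the shut fingers; the grasp point (between the pads) lies env.hold_point_z behind it (env.hold_point_z is the distance from the TCP to the grasp point, in mm); y points along the fingers, x is the direction in which the jaws open and shut, and the axes are right-handed (so a half turn about y gives the same grasp; the last joint's range is limited). The gripper opens to 85 mm and grips with 20 to 120 N. Pads are 22 mm wide; open, the fingers measure 114 mm over their backs; the gripper's body (76 mm by 85 mm) begins 54 mm behind the grasp point. The pads swing forward as they close: fully open they stand 13 mm farther back than shut.
Start: joints at [-1.065, 0.501, -0.427, 1.55, 0.221, 1.138, -0.21], TCP at [156.235, 630.944, 231.31] pointing down, gripper open.
Joint ranges: [-2.88, 2.88], [-0.31, 2.03], [-1.54, 1.56], [0.2, 2.42], [-1.41, 4.55], [0.19, 2.02], [-2.57, 2.57]. Speed limits (rad/s): [2.57, 2.57, 3.14, 3.14, 3.14, 3.14, 3.14].

### API

Orientations are given as a unit quaternion [w, x, y, z].
In Python, from station import get_obs, grab_frame, job, cut_out, env gives the robot as it stands. The module is installed in compiled form; this text tells all that it offers.
- The arm moves only by the tool apply_moves, never from a script. Its argument "plan" is a list of rows, each a list of 7 numbers: the turn, a rotation vector about the tool's x, y, z in degrees, then the shift along the tool's x, y, z in mm, then the opening, from -1 (shut) to 1 (fully open). A call has 1 to 8 rows; each row shifts and turns the pose as measured when the row begins, along the tool's axes as they then stand; what a row does not reach is not made up. A row lasts 1/10 s, in which the tool goes at most 50 mm and 8.59 degrees, less where a joint would pass 70% of its speed; a pose out of reach is approached as far as the arm can. A call is refused whole if a number of a shift passes 50 or a number of a turn 8.59, either way. A call with a gripper value outside its range is refused whole. The fingers move at their own pace and stop on an object; the grip force is fixed at half the most. Time passes only in rows, so rows that do not move let the fingers close. It gives the time, the measured TCP pose, the force and the opening at its end, in the units of the state.
- get_obs(): the state, without advancing time (a new reading comes with each control period).
- grab_frame(name): name is "side" or "top"; returns a dict with "pixels" (384x512x3 uint8, red, green, blue), "camera_matrix" (3x3 intrinsics, pixels), "k1" (the pictures are not rectified: a ray, as slopes to the right and down, at radius r is drawn at 1 + k1 r^2 times it, then the intrinsics apply), "view" (4x4, takes a point from world to camera coordinates). Camera axes: x right, y down, z forward; pixel columns grow to the right and rows downward; lengths in mm; the calibration is good to about 2 mm. A picture is of the moment at which its call begins. There is no depth.
- job.sign_off(): hands the job in, once; it reports no verdict.
Trained networks look in a picture, given as the dict that the camera call returned (one of the last four; its "shot" number tells which), for a name from the list of things; names that differ only in an ending like _2 or _b are one class to them, and where a whole thing is asked for, a point or a joint stands for the part that bears it (a point fixed in the world has none). Each returns a list of dicts, best first, with "confidence" (0 to 1); they miss things now and then, are a little off and sometimes report something else, mostly with a low value. They report only what shows in the picture. A call takes as long as a camera call.
- cut_out(label, picture): "pixels" (384x512 bool, what is visible of it) and "extent" ([left, top, right, bottom] in pixels, round what is visible of it).
The state is a dict: "time": time; "joint_positions": joint angles; "dq": joint speeds; "joint_torque": joint torques, N m; "tool_pos": TCP position; "ee_rot": TCP orientation; "ft_force": force on the tool from outside, world axes, zero at the start; "wrist_torque": the same for the moment, N m; "finger_gap": finger opening in mm.
Only numpy, scipy, OpenCV 4.12 (cv2) and the standard library are available. Lean on these libraries where they do the work, as an engineer would, in place of code of your own. Each camera call takes 0.05 s, during which the arm holds its last target. There are 200 camera calls.

### The job

The proofing press's drive gearbox on the print table is parked: its black shift lever stands in the short middle slot of the gate. Push the lever with the fingertips, never pinching it, out of that slot, along the cross channel and fully home into the slot marked by the raised cross, without putting it into any other marked slot on the way. Leave the ink tin, the jar and the ink roller where they are.

Things in the scene. Friction and masses are not known exactly. Their poses are not given: they have to be found in the camera images.
- gearbox: Grey gearbox, fixed to the table; foot 230 x 250 x 14 mm, housing 190 (x) x 210 (y) mm. Origin: centre of the foot, on the table; this is also the lever's pivot. Its x axis points away from the robot (yaw within 0.4 rad), y to the left, z up. The marks sit on its top.
- gate (a point): Centre of the gate, in the upper face of the bright steel gate plate, 102 mm above the table. Slots are 15 mm wide: a cross channel along y, 75 mm long; at its ends (y = +30, -30 mm) a column along x, 71 mm long, making a far and a near slot at each of the four corners; at y = 0 one parking slot on the near (-x) side only. Between columns the lever can pass only through the cross channel.
- lever_top (a point): Centre of the lever's top, 200 mm from the pivot along the lever. Black grip 30 x 30 mm, its sides flat from 125 to 195 mm along the lever, on an 11 mm round steel stem. The lever tilts about the pivot; its stem runs in the slots with 2 mm play to either side and stops against their ends. It stays where it is left; moving it takes about 2 N at the grip.
- lever_gate (a point): Point on the axis of the lever's stem, 100 mm from the pivot, at the level of the gate plate.
- rocker (a joint): Tilt of the lever along the gearbox's x axis, rad: 0 upright in the cross channel, positive away from the robot; about +0.29 fully home in a far slot, -0.29 fully home in a near slot. Starts between -0.28 and -0.16 in the middle parking slot.
- lever (a joint): Tilt of the lever along the gearbox's y axis, rad: 0 in the middle (parking slot), about +0.3 in line with the left (+y) column, -0.3 in line with the right one.
- mark_cross (a point): Centre of the top of the raised cross (plus sign), 32 mm across with 9 mm wide arms: the mark of the wanted slot. 3 mm high, black, fixed on the gate plate 62 mm from the gearbox's centre line along its x axis (to the far or the near side) and 30 mm to the left or right of it, just beyond the end of one of the four corner slots. Which mark stands at which slot changes.
- mark_disc (a point): Centre of the top of the raised full disc, 28 mm in diameter (another slot). 3 mm high, black, fixed on the gate plate 62 mm from the gearbox's centre line along its x axis (to the far or the near side) and 30 mm to the left or right of it, just beyond the end of one of the four corner slots. Which mark stands at which slot changes.
- mark_bar (a point): Centre of the top of the single raised bar, 34 x 9 mm, lying along the gearbox's y axis (another slot). 3 mm high, black, fixed on the gate plate 62 mm from the gearbox's centre line along its x axis (to the far or the near side) and 30 mm to the left or right of it, just beyond the end of one of the four corner slots. Which mark stands at which slot changes.
- mark_ring (a point): Centre of the top of the raised ring, 30 mm outside and 22 mm inside (another slot). 3 mm high, black, fixed on the gate plate 62 mm from the gearbox's centre line along its x axis (to the far or the near side) and 30 mm to the left or right of it, just beyond the end of one of the four corner slots. Which mark stands at which slot changes.
- ink_tin_mid (a point): Ink tin, bystander: centre, half-way up. 84 mm in diameter, 75 mm high, standing loose beside the gearbox.
- jar_mid (a point): Jar with a white lid, bystander: centre, half-way up. 68 mm in diameter, 95 mm high, standing loose beside the gearbox.
- brayer_mid (a point): Ink roller (brayer), bystander, lying loose to the left of the gearbox: point 30 mm above the table near its middle. Black rubber roller 60 mm in diameter and 100 mm wide, its axis 50 mm ahead (+x of it), wooden handle to its -x; 212 mm long in all.

How it is judged:
By the outcome, as a careful person would: the job done as asked, in the order asked, and still so for the second after the job is handed in, with the robot touching nothing.
It also fails if it takes over 51 s, if anything falls off the work surface, if the arm or the gripper's body presses on something with over 40 N, if the wrist force passes 120 N, or if a joint passes its speed limit or range.

## Working session

There is one attempt and no reset: what is moved stays moved. The work goes in short steps, Python scripts to look and compute and a tool call to move; the robot and the scene stay as the last step left them, time stands still between calls to the robot, and variables do not carry over. Pictures are saved under pics/ and viewed, about 8 in all and at most 12, crops included, and the job is handed in when it is done.

Besides the shell and the picture viewer there is one more tool, called after "Emit:" as a command line: name --pt "numbers of a row" for each row, then --argument value for the rest. apply_moves: Moves the arm, as the interface text tells. Its arguments: {"type":"object","properties":{"plan":{"type":"array","items":{"type":"array","items":{"type":"number"}}}},"required":["plan"]}

```bash
mkdir -p pics; cat > h.py <<'E'
import numpy as np, cv2
from station import get_obs, grab_frame, job, cut_out, env
def save(p,name,crop=None,s=1):
    im=p["pixels"][:,:,::-1]
    if crop: l,t,r,b=crop; im=im[t:b,l:r]
    cv2.imwrite("pics/"+name,cv2.resize(im,None,fx=s,fy=s,interpolation=cv2.INTER_CUBIC))
def proj(p,X):
    X=np.atleast_2d(X).astype(float); V=np.array(p["view"]); c=X@V[:3,:3].T+V[:3,3]
    s=c[:,:2]/c[:,2:]; s=s*(1+p["k1"]*(s**2).sum(1,keepdims=True)); K=np.array(p["camera_matrix"])
    return s@K[:2,:2].T+K[:2,2]
def unproj(p,uv,z):
    from scipy.optimize import fsolve
    return np.append(fsolve(lambda q: proj(p,[q[0],q[1],z])[0]-uv,[600,0]),z)
E
python3 - <<'E'
from h import *
for n in("top","side"):
    p=grab_frame(n); save(p,n+"0.png",s=1.5)
    V=np.array(p["view"]); print(n,-V[:3,:3].T@V[:3,3],p["k1"])
    for l in("gearbox","lever","mark_cross","mark_disc","mark_bar","mark_ring","ink_tin_mid","jar_mid","brayer_mid"):
        r=cut_out(l,p)
        for d in r[:2]:
            m=d["pixels"]; ys,xs=np.nonzero(m); print(l,round(d["confidence"],2),d["extent"],xs.mean().round(1),ys.mean().round(1), unproj(p,[xs.mean(),ys.mean()],105).round(0) if n=="top" else "")
print(get_obs(),env.hold_point_z)
E
```

```text
top [ 373.81819374   55.91952438 1207.80655582] -0.039230141122637834
gearbox 0.71 [258.6, 141.8, 373.6, 259.7] 315.5 203.7 [586. -80. 105.]
lever 0.82 [318.8, 196.4, 336.1, 208.6] 327.4 203.2 [ 586. -108.  105.]
lever 0.68 [216.1, 158.8, 243.4, 191.0] 230.0 174.3 [666. 120. 105.]
mark_bar 0.58 [317.8, 167.8, 332.0, 173.1] 325.6 168.5 [ 671. -110.  105.]
mark_ring 0.2 [258.7, 140.6, 372.9, 258.5] 315.8 202.6 [589. -81. 105.]
ink_tin_mid 0.74 [376.3, 151.8, 407.8, 186.5] 389.3 170.3 [ 661. -263.  105.]
jar_mid 0.82 [216.1, 157.8, 244.0, 190.3] 229.6 174.3 [666. 121. 105.]
brayer_mid 0.6 [196.9, 207.5, 248.8, 294.3] 223.5 238.5 [512. 139. 105.]
side [ 167.01272515 -519.51365571  657.52540896] -0.1117857691417847
gearbox 0.7 [215.0, 206.4, 364.3, 340.8] 290.6 271.6 
gearbox 0.61 [279.3, 261.9, 293.7, 273.8] 285.9 267.0 
lever 0.68 [273.8, 209.8, 296.8, 255.3] 284.7 230.4 
mark_disc 0.46 [279.4, 262.1, 293.3, 271.6] 285.9 267.0 
mark_bar 0.63 [315.2, 229.4, 324.9, 234.1] 320.0 234.1 
mark_ring 0.71 [153.4, 204.5, 234.5, 269.7] 196.8 229.8 
mark_ring 0.44 [295.1, 220.3, 304.8, 227.1] 299.
[... 249 characters left out ...]
 'joint_positions': array([-1.06479344,  0.50088992, -0.42701572,  1.55044813,  0.22082579,
        1.13830055, -0.2103333 ]), 'dq': array([-0.00164696,  0.00123562,  0.00070499, -0.00223139,  0.00122793,
        0.00100284,  0.00015683]), 'joint_torque': array([-1.28112271e-03, -5.69353724e+01, -5.81040815e+00, -2.81344271e+01,
        1.29019964e-02,  1.42159206e-03, -2.83079842e-06]), 'tool_pos': array([156.23149485, 630.91994736, 231.29731043]), 'ee_rot': array([ 0.5568653 , -0.55686501, -0.43576988,  0.43578322]), 'ft_force': array([-0.00195142, -0.20063217,  0.25779228]), 'wrist_torque': array([-0.01380982, -0.00835569, -0.03327244]), 'finger_gap': 85.48511339282642} 18.700000000000003
```

```bash
python3 - <<'E'
from h import *
a=grab_frame("top"); b=grab_frame("side")
def c(p,x): l,t,r,bb=x; return cv2.resize(p["pixels"][t:bb,l:r,::-1],(560,400) ,interpolation=cv2.INTER_CUBIC) 
im=np.hstack([cv2.resize(a["pixels"][130:270,245:385,::-1],(400,400),interpolation=2),cv2.resize(b["pixels"][200:345,210:370,::-1],(400,400*145//160//1),interpolation=2)[:400] if 0 else cv2.resize(b["pixels"][200:345,215:360,::-1],(400,400),interpolation=2)])
cv2.imwrite("pics/c1.png",im)
E
```

```text
(no output)
```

View pics/c1.png

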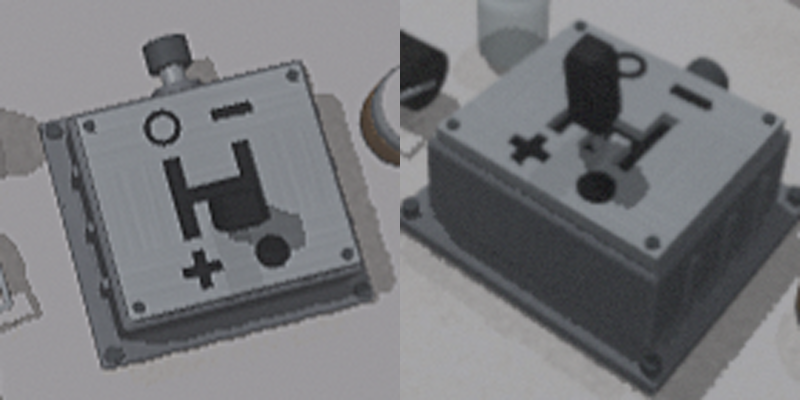

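View pics/side0.png

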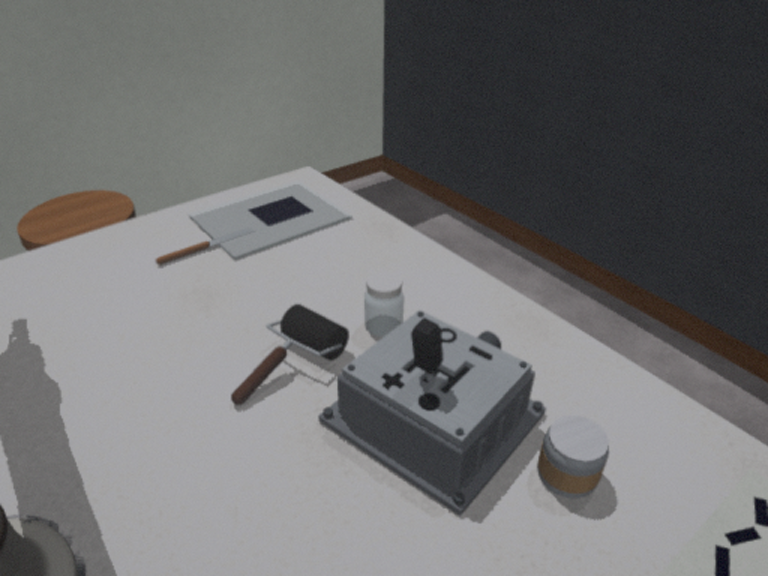

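Cross is the near-left mark (top crop 203,269; side crop 129,149): ring far-left, bar far-right, disc near-right. The lever is in the near middle slot. Next I'll fit the gearbox pose and lever tilt.

```bash
cat >> h.py <<'E'
def R(y): c,s=np.cos(y),np.sin(y); return np.array([[c,-s,0],[s,c,0],[0,0,1]])
def lev(r,l,d): # tilt approx
    t=np.array([np.tan(r),np.tan(l),1]); return d*t/np.linalg.norm(t)
E
python3 - <<'E'
from h import *
from scipy.optimize import least_squares
from scipy.spatial.transform import Rotation as Ro
a=grab_frame("top"); b=grab_frame("side")
M=np.array([[62,30,105],[62,-30,105],[-62,30,105],[-62,-30,105]])
ta=np.array([[162,128],[231,111],[203,269],[273,250]])*.35+[245,130]
tb=np.array([[229,65],[291,97],[129,149],[196,187]])*.3625+[215,200]
for nm,use in(("top",1),("side",2),("both",3)):
    def f(q):
        X=M@R(q[2]).T+[q[0],q[1],0]; o=[]
        if use&1:o.append(proj(a,X)-ta)
        if use&2:o.append(proj(b,X)-tb)
        return np.concatenate(o).ravel()
    s=least_squares(f,[586,-80,.2],x_scale=[1,1,.01]); print(nm,s.x.round(3),np.abs(s.fun).max().round(2))
q=s.x
# lever: silhouette of grip, matched by centroid and hull
ms=[cut_out("lever",b)[0],cut_out("lever",a)[0]]
for m in ms: print(m["extent"],m["confidence"])
def grip(r,l):
    z=lev(r,l,1); x=np.array([1,0,0])-z*z[0]; x/=np.linalg.norm(x); y=np.cross(z,x)
    P=[d*z+i*15*x+j*15*y for d in(125,198) for i in(-1,1) for j in(-1,1)]
    return np.array(P)@R(q[2]).T+[q[0],q[1],0]
for r in np.arange(-.3,-.1,.04):
    o=[]
    for p in(b,a):
        u=proj(p,grip(r,0)); o+=[u.min(0).round(1),u.max(0).round(1)]
    print(r.round(2),o)
print("tool axes",Ro.from_quat(np.roll(get_obs()["ee_rot"],-1)).as_matrix().round(3))
E
```

```text
top [ 6.03962e+02 -9.39810e+01  2.17000e-01] 0.34
side [ 6.04632e+02 -9.60960e+01  2.07000e-01] 0.42
both [ 6.04503e+02 -9.50630e+01  2.12000e-01] 0.96
[271.2, 211.2, 296.6, 254.5] 0.84
[318.7, 195.0, 336.9, 208.7] 0.66
-0.3 [array([265. , 217.6]), array([292. , 257.3]), array([318.9, 201.7]), array([341.7, 221.5])]
-0.26 [array([267.6, 215. ]), array([293.5, 255.3]), array([318.3, 199.6]), array([341., 218.])]
-0.22 [array([270.1, 212.5]), array([295. , 253.4]), array([317.8, 197.5]), array([340.2, 214.5])]
-0.18 [array([272.7, 210.1]), array([296.4, 251.5]), array([317.2, 194.2]), array([339.3, 211.1])]
-0.14 [array([275.2, 207.9]), array([297.9, 249.6]), array([316.6, 190.7]), array([338.5, 209. ])]
tool axes [[ 0.24  -0.    -0.971]
 [ 0.971 -0.     0.24 ]
 [-0.    -1.     0.   ]]
```

```bash
cat >> h.py <<'E'
from scipy.spatial.transform import Rotation as Ro
G=np.array([604.5,-95.,0]); YAW=.212
def go(*targets): # gearbox-frame targets -> tool shifts, from the present pose
    o=get_obs(); A=Ro.from_quat(np.roll(o["ee_rot"],-1)).as_matrix(); p=o["tool_pos"]
    want=np.c_[R(YAW)@[0,1,0],[0,0,-1],R(YAW)@[-1,0,0]]
    print("t",o["time"].round(2),"box pos",(R(YAW).T@(p-G)).round(1),"turn left deg",np.degrees(Ro.from_matrix(A.T@want).as_rotvec()).round(1),"F",(R(YAW).T@o["ft_force"]).round(1),"gap",round(o["finger_gap"],1))
    for t in targets:
        w=G+R(YAW)@np.array(t,float); print(t,"shift",(A.T@(w-p)).round(1)); p=w
E
```

Emit:
apply_moves --pt "0 -8.5 0 0 -10 0 -1" --pt "0 -8.5 0 0 -10 0 -1" --pt "0 -8.5 0 0 -10 0 -1" --pt "0 -0.5 0 0 0 0 -1" --pt "0 0 0 0 0 0 -1"

```text
time: 1.8
tool_pos: [156.1, 630.5, 261.4]
ee_rot: [0.442, -0.443, -0.551, 0.552]
ft_force: [0.4, -0.7, -0.2]
finger_gap: 12.4
```

```bash
python3 -c "
from h import *
go([-200,380,260],[-90,0,260],[-90,0,150])"
```

```text
Traceback (most recent call last):
  File "h.py", line 22, in go
    print("t",o["time"].round(2),"box pos",(R(YAW).T@(p-G)).round(1),"turn left deg",np.degrees(Ro.from_matrix(A.T@want).as_rotvec()).round(1),"F",(R(YAW).T@o["ft_force"]).round(1),"gap",round(o["finger_gap"],1))
              ^^^^^^^^^^^^^^^
AttributeError: 'float' object has no attribute 'round'
```

```bash
sed -i 's/o\["time"\].round(2)/round(o["time"],2)/' h.py; python3 -c "
from h import *
go([-200,380,260],[-90,0,260],[-90,0,150])"
```

```text
t 1.8 box pos [-285.7  803.6  261.4] turn left deg [-0.   0.4 -0.1] F [ 0.3 -0.8 -0.2] gap 12.4
[-200, 380, 260] shift [-424.2    1.9  -82.7]
[-90, 0, 260] shift [-380.8    0.4 -107.4]
[-90, 0, 150] shift [ 1.0e-01  1.1e+02 -1.0e-01]
```

Emit:
apply_moves --pt "0 0 0 -48 0 -10 -1" --pt "0 0 0 -48 0 -10 -1" --pt "0 0 0 -48 0 -10 -1" --pt "0 0 0 -48 0 -10 -1" --pt "0 0 0 -48 0 -10 -1" --pt "0 0 0 -48 0 -10 -1" --pt "0 0 0 -48 0 -10 -1" --pt "0 0 0 -48 0 -10 -1"

```text
time: 2.6
tool_pos: [310.7, 267.5, 254.8]
ee_rot: [0.45, -0.445, -0.546, 0.549]
ft_force: [1.1, 1.1, 0.4]
finger_gap: 0.2
```

Emit:
apply_moves --pt "0 0 0 -48 0 -13 -1" --pt "0 0 0 -48 0 -13 -1" --pt "0 0 0 -48 0 -13 -1" --pt "0 0 0 -48 0 -13 -1" --pt "0 0 0 -48 0 -13 -1" --pt "0 0 0 -48 0 -13 -1" --pt "0 0 0 -48 0 -13 -1" --pt "0 0 0 0 0 0 -1"

```text
time: 3.4
tool_pos: [461.5, -55.8, 253.0]
ee_rot: [0.459, -0.458, -0.538, 0.539]
ft_force: [-0.9, 0.2, -0.3]
finger_gap: -0.1
```

```bash
python3 -c "
from h import *
go([-95,0,245],[-95,0,150])"
```

```text
t 3.4 box pos [-131.5   68.4  253. ] turn left deg [-0.1 -3.   0. ] F [-0.8  0.4 -0.3] gap -0.1
[-95, 0, 245] shift [-66.4   7.9 -40. ]
[-95, 0, 150] shift [-0.  95.  -0.2]
```

Emit:
apply_moves --pt "0 -3 0 -33 4 -20 -1" --pt "0 0 0 -33 4 -20 -1" --pt "0 0 0 0 0 0 -1"

```text
time: 3.7
tool_pos: [513.6, -115.7, 243.4]
ee_rot: [0.448, -0.446, -0.548, 0.549]
ft_force: [-0.8, -0.9, -0.1]
finger_gap: 0.3
```

```bash
python3 -c "
from h import *
go([-95,0,150])"
```

```text
t 3.7 box pos [-93.2  -1.1 243.4] turn left deg [-0.1 -0.5  0.1] F [-1.  -0.7 -0.1] gap 0.3
[-95, 0, 150] shift [ 1.  93.4  1.6]
```

Emit:
apply_moves --pt "0 -0.5 0 0.5 32 0 -1" --pt "0 0 0 0.5 31 1 -1" --pt "0 0 0 0 30 0 -1" --pt "0 0 0 0 0 0 -1"

```text
time: 4.1
tool_pos: [511.8, -112.8, 147.5]
ee_rot: [0.448, -0.447, -0.547, 0.547]
ft_force: [-1.3, 0.3, 0.4]
finger_gap: 0.0
```

```bash
python3 -c "
from h import *
go([-70,0,150],[-30,0,150])
a=grab_frame('top');b=grab_frame('side')
im=np.hstack([cv2.resize(p['pixels'][t:t+150,l:l+150,::-1],(400,400),interpolation=2) for p,l,t in((a,245,120),(b,210,170))])
cv2.imwrite('pics/c2.png',im)"
```

```text
t 4.1 box pos [-94.4   2.2 147.5] turn left deg [-0.1 -0.7  0.1] F [-1.2  0.5  0.4] gap 0.0
[-70, 0, 150] shift [ -1.9  -2.5 -24.4]
[-30, 0, 150] shift [  0.5  -0.1 -40. ]
```

View pics/c2.png

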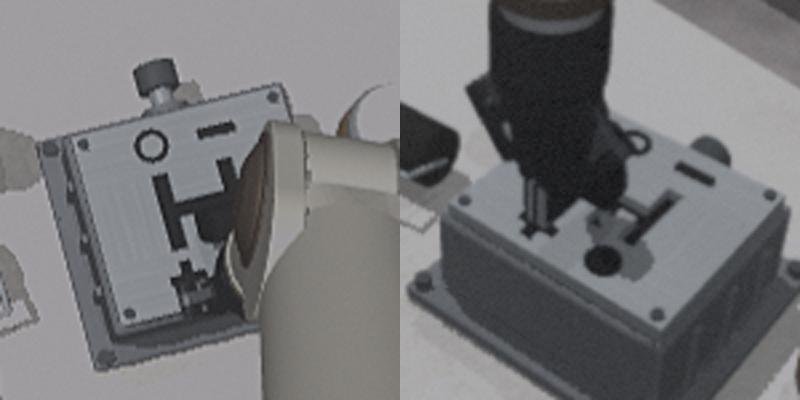

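```bash
python3 -c "
from h import *
a=grab_frame('top');b=grab_frame('side'); p=get_obs()['tool_pos']
for n,X in(('tcp',p),('grasp',p+[0,0,19]),('body',p+[0,0,73]),('levertop',G+R(YAW)@lev(-.2,0,200)),('pad left',p+R(YAW)@[0,14.5,0])):
  print(n,(proj(a,X)-[245,120])/150*400,(proj(b,X)-[210,170])/150*400+[400,0])
"
```

```text
tcp [[240.46325152 291.57173405]] [[547.46421952 213.55065477]]
grasp [[243.94628231 288.32062639]] [[548.18655923 193.05013482]]
body [[254.55553687 278.41583353]] [[550.35408192 131.05834216]]
levertop [[230.89096463 224.93674793]] [[593.58463388 129.95907458]]
pad left [[223.84585249 295.86336923]] [[531.15352416 204.25708929]]
```

Emit:
apply_moves --pt "0 -0.5 0 -1 -1 -12 -1" --pt "0 0 0 -1 -1 -12 -1" --pt "0 0 0 0 0 -10 -1" --pt "0 0 0 0 0 -10 -1" --pt "0 0 0 0 0 -10 -1" --pt "0 0 0 0 0 -8 -1"

```text
time: 4.9
tool_pos: [585.1, -103.1, 161.6]
ee_rot: [-0.44, 0.45, 0.552, -0.547]
ft_force: [-19.3, -4.4, 14.4]
finger_gap: 0.2
```

```bash
python3 -c "
from h import *
go([-26,0,150])"
```

```text
t 4.9 box pos [-20.7  -3.8 161.6] turn left deg [ 0.8 -0.1 -0.3] F [-19.8  -0.2  14.4] gap 0.2
[-26, 0, 150] shift [ 3.9 11.5  5.5]
```

Emit:
apply_moves --pt "-0.8 0 0.3 2 0 20 -1" --pt "0 0 0 0 0 30 -1" --pt "0 0 0 0 -40 5 -1" --pt "0 0 0 0 -40 0 -1" --pt "0 0 0 -40 0 0 -1" --pt "0 0 0 -40 0 0 -1" --pt "0 0 0 0 0 0 -1"

```text
time: 5.6
tool_pos: [548.4, -189.8, 242.3]
ee_rot: [-0.434, 0.452, 0.557, -0.545]
ft_force: [-1.3, -0.7, -0.3]
finger_gap: -0.0
```

```bash
cat >> h.py <<'E'
def pair(n):
    a=grab_frame('top');b=grab_frame('side')
    im=np.hstack([cv2.resize(p['pixels'][t:t+150,l:l+150,::-1],(400,400),interpolation=2) for p,l,t in((a,245,120),(b,210,170))])
    cv2.imwrite('pics/'+n,im)
    for p in(a,b):
        for d in cut_out("lever",p)[:2]: print("lever",round(d["confidence"],2),d["extent"])
def gripbox(r,l):
    a=grab_frame('top');b=grab_frame('side')
    z=lev(r,l,1); x=np.array([1,0,0])-z*z[0]; x/=np.linalg.norm(x); y=np.cross(z,x)
    P=np.array([d*z+i*15*x+j*15*y for d in(125,198) for i in(-1,1) for j in(-1,1)])@R(YAW).T+G
    for p in(a,b): u=proj(p,P); print("model",r,l,u.min(0).round(1),u.max(0).round(1))
E
python3 -c "
from h import *
go([0,-50,230],[0,-50,150]); pair('c3.png')
for r in(-.04,0,.03): gripbox(r,0)"
```

```text
t 5.6 box pos [-74.8 -80.8 242.3] turn left deg [ 1.7  0.3 -0.6] F [-1.4 -0.4 -0.3] gap -0.0
[0, -50, 230] shift [ 30.6  14.2 -74.6]
[0, -50, 150] shift [ 0.8 80.   2.3]
lever 0.56 [314.5, 180.4, 331.0, 198.1]
lever 0.67 [284.9, 201.5, 304.2, 249.7]
model -0.04 0 [315.1 182.1] [336.1 203.8]
model -0.04 0 [280.6 203.1] [303.5 245.4]
model 0 0 [314.5 178.7] [335.2 201.7]
model 0 0 [282.1 201.4] [305.8 243.8]
model 0.03 0 [314.  176.2] [334.4 200.1]
model 0.03 0 [283.2 200.3] [307.5 242.7]
```

View pics/c3.png

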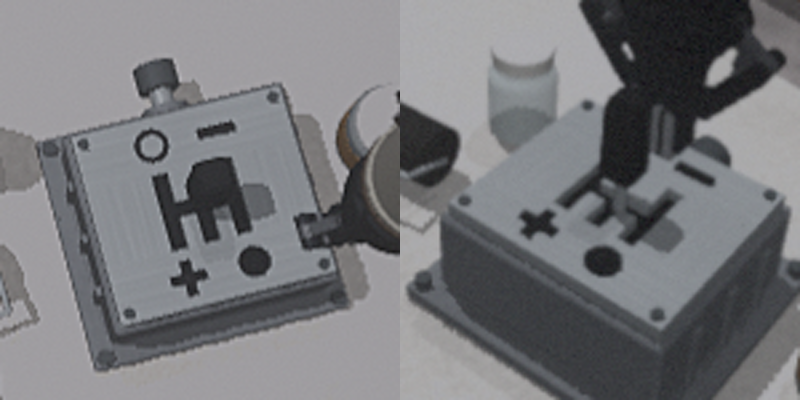

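Emit:
apply_moves --pt "1.7 0.3 -0.6 10 0 -38 -1" --pt "0 0 0 10 0 -38 -1" --pt "0 0 0 0 30 0 -1" --pt "0 0 0 0 30 0 -1" --pt "0 0 0 0 28 0 -1" --pt "0 0 0 0 0 0 -1"

```text
time: 6.7
tool_pos: [618.6, -142.7, 151.7]
ee_rot: [-0.444, 0.44, 0.552, -0.551]
ft_force: [-0.6, -0.7, -0.3]
finger_gap: 0.1
```

```bash
python3 -c "
from h import *
go([2,-32,152],[2,17,152])"
```

```text
t 6.7 box pos [  3.8 -49.6 151.7] turn left deg [-0.1  0.5  0.3] F [-0.8 -0.5 -0.3] gap 0.1
[2, -32, 152] shift [17.6 -0.2  1.6]
[2, 17, 152] shift [49.   0.3 -0.4]
```

Emit:
apply_moves --pt "0 0.5 0.3 10 0 1 -1" --pt "0 0 0 9 0 1 -1" --pt "0 0 0 9 0 0 -1" --pt "0 0 0 9 0 0 -1" --pt "0 0 0 9 0 0 -1" --pt "0 0 0 9 0 0 -1"

```text
time: 7.3
tool_pos: [607.5, -87.6, 158.7]
ee_rot: [-0.442, 0.448, 0.55, -0.549]
ft_force: [0.8, -2.1, -0.7]
finger_gap: 0.1
```

```bash
python3 -c "
from h import *
go([2,17,152])"
```

```text
t 7.3 box pos [  4.5   6.6 158.7] turn left deg [ 0.4 -0.2 -0.3] F [ 0.3 -2.3 -0.7] gap 0.1
[2, 17, 152] shift [10.5  6.6  2.6]
```

Emit:
apply_moves --pt "0 0 0 6 2 1 -1" --pt "0 0 0 6 2 1 -1" --pt "0 0 0 3 0 0 -1"

```text
time: 7.6
tool_pos: [602.6, -70.0, 155.1]
ee_rot: [-0.441, 0.448, 0.551, -0.549]
ft_force: [1.3, -2.5, -0.4]
finger_gap: 0.1
```

```bash
python3 -c "
from h import *
go([2,17,152])"
```

```text
t 7.6 box pos [  3.4  24.9 155.1] turn left deg [ 0.5 -0.1 -0.3] F [ 0.7 -2.7 -0.4] gap 0.1
[2, 17, 152] shift [-7.9  3.2  1.4]
```

Emit:
apply_moves --pt "0 0 0 3 0 0 -1" --pt "0 0 0 3 0 0 -1"

```text
time: 7.8
tool_pos: [602.3, -69.0, 155.1]
ee_rot: [-0.44, 0.451, 0.549, -0.549]
ft_force: [3.7, -7.3, -0.8]
finger_gap: -0.1
```

```bash
python3 -c "
from h import *
go([2,17,152]); pair('c4.png')
for l in(.2,.25,.31): gripbox(0,l)"
```

```text
t 7.8 box pos [  3.3  25.9 155.1] turn left deg [ 0.6 -0.2 -0.7] F [ 2.1 -8.  -0.8] gap -0.1
[2, 17, 152] shift [-8.8  3.2  1.3]
lever 0.57 [292.3, 195.7, 306.5, 202.4]
lever 0.66 [265.2, 196.3, 287.3, 240.9]
lever 0.53 [261.5, 196.9, 289.3, 240.2]
model 0 0.2 [300.7 183.2] [320.1 204.7]
model 0 0.2 [267.8 196.8] [292.7 238.1]
model 0 0.25 [296.4 184.5] [317.4 205.5]
model 0 0.25 [264.  196.2] [290.2 237.1]
model 0 0.31 [291.4 186. ] [314.3 206.5]
model 0 0.31 [259.6 195.8] [287.2 235.9]
```

View pics/c4.png

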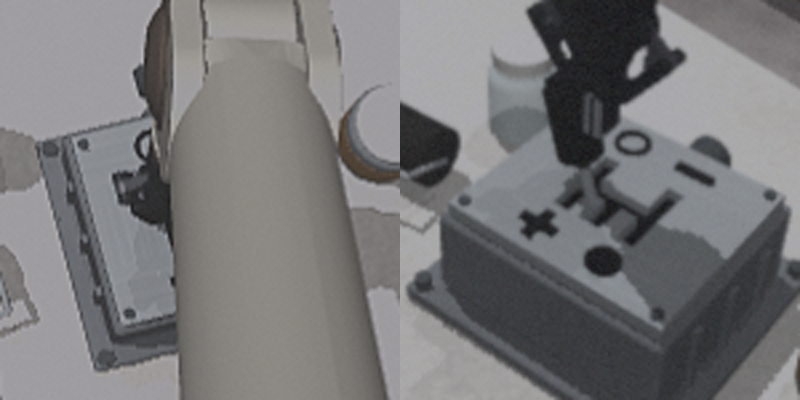

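Emit:
apply_moves --pt "0 0 0 4 1 0 -1" --pt "0 0 0 -15 0 0 -1" --pt "0 0 0 -10 -20 0 -1" --pt "0 0 0 0 -45 0 -1" --pt "0 0 0 0 -25 -25 -1" --pt "0 0 0 10 0 -35 -1" --pt "0.5 0 -0.5 30 0 0 -1" --pt "0 0 0 0 0 0 -1"

```text
time: 9.1
tool_pos: [656.8, -46.9, 245.8]
ee_rot: [0.449, -0.449, -0.544, 0.548]
ft_force: [0.3, 0.2, 0.8]
finger_gap: -0.2
```

```bash
python3 -c "
from h import *
go([62,50,225],[62,50,155]);a=grab_frame('top'); print([ (round(d['confidence'],2),d['extent']) for d in cut_out('lever',a)[:2]])"
```

```text
t 9.1 box pos [ 61.3  36.1 245.8] turn left deg [-0.3 -0.9 -0.2] F [0.3 0.2 0.8] gap -0.2
[62, 50, 225] shift [14.  20.7 -0.6]
[62, 50, 155] shift [ 0.2 70.  -0.3]
[(0.21, [257.0, 164.7, 301.3, 259.2])]
```

Emit:
apply_moves --pt "0 -0.9 0 14 20 0 -1" --pt "0 0 0 0 35 0 -1" --pt "0 0 0 0 35 0 -1" --pt "0 0 0 0 0 0 -1"

```text
time: 9.6
tool_pos: [652.5, -46.6, 153.8]
ee_rot: [0.446, -0.449, -0.544, 0.551]
ft_force: [-1.4, -0.2, -1.0]
finger_gap: 0.1
```

```bash
python3 -c "
from h import *
go([30,50,153],[-18,50,153]); pair('c5.png')
for l in(.25,.31): gripbox(0,l)"
```

```text
t 9.6 box pos [ 57.1  37.2 153.8] turn left deg [-0.3 -0.7 -0.6] F [-1.4  0.1 -1. ] gap 0.1
[30, 50, 153] shift [12.5  0.8 27.3]
[-18, 50, 153] shift [-0.6  0.3 48. ]
lever 0.83 [261.8, 196.9, 288.0, 244.2]
model 0 0.25 [296.4 184.5] [317.4 205.5]
model 0 0.25 [264.  196.2] [290.2 237.1]
model 0 0.31 [291.4 186. ] [314.3 206.5]
model 0 0.31 [259.6 195.8] [287.2 235.9]
```

View pics/c5.png

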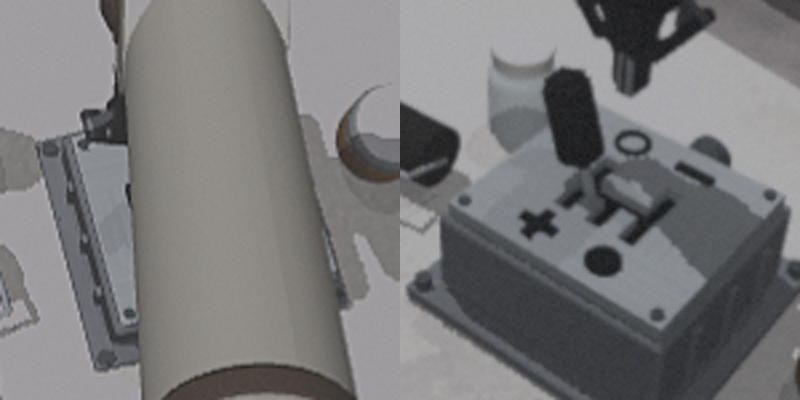

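Lever leans left with its stem in the left column (side crop ~590,185); the fingers are on the far side (~630,85). I'll centre them and pull back towards the cross.

Emit:
apply_moves --pt "0 -0.7 -0.5 13 0 0 -1" --pt "0 0 0 4 0 8 -1" --pt "0 0 0 0 0 8 -1" --pt "0 0 0 0 0 4 -1"

```text
time: 10.4
tool_pos: [634.2, -30.4, 162.4]
ee_rot: [-0.44, 0.446, 0.553, -0.549]
ft_force: [0.3, -0.8, 0.1]
finger_gap: 0.1
```

```bash
python3 -c "
from h import *
go([30,50,153],[-18,50,153])"
```

```text
t 10.4 box pos [ 42.6  56.9 162.4] turn left deg [ 0.6  0.3 -0.2] F [ 0.1 -0.8  0.1] gap 0.1
[30, 50, 153] shift [-6.8  9.3 12.7]
[-18, 50, 153] shift [ 0.2 -0.5 48. ]
```

Emit:
apply_moves --pt "0 0 0 -5 8 5 -1" --pt "0 0 0 0 0 8 -1" --pt "0 0 0 0 1 8 -1" --pt "0 0 0 0 1 8 -1" --pt "0 0 0 0 1 8 -1"

```text
time: 10.9
tool_pos: [599.6, -44.5, 152.0]
ee_rot: [-0.438, 0.448, 0.555, -0.547]
ft_force: [2.9, 0.4, 2.2]
finger_gap: 0.2
```

```bash
python3 -c "
from h import *
go([-18,50,153])"
```

```text
t 10.9 box pos [  5.8  50.4 152. ] turn left deg [ 1.   0.2 -0.3] F [ 2.9 -0.2  2.2] gap 0.2
[-18, 50, 153] shift [-0.3 -1.4 23.8]
```

Emit:
apply_moves --pt "0 0 0 0 0 7 -1" --pt "0 0 0 0 0 7 -1" --pt "0 0 0 0 0 6 -1" --pt "0 0 0 0 0 5 -1"

```text
time: 11.3
tool_pos: [574.7, -50.9, 151.7]
ee_rot: [-0.437, 0.45, 0.556, -0.546]
ft_force: [13.8, 2.2, -5.1]
finger_gap: 0.4
```

```bash
python3 -c "
from h import *
go([-18,50,153])"
```

```text
t 11.3 box pos [-19.9  49.4 151.7] turn left deg [ 1.3  0.2 -0.4] F [14.  -0.8 -5.1] gap 0.4
[-18, 50, 153] shift [ 0.6 -1.3 -1.9]
```

Emit:
apply_moves --pt "0 0 0 0 0 5 -1" --pt "0 0 0 0 0 3 -1"

```text
time: 11.5
tool_pos: [574.1, -50.8, 153.7]
ee_rot: [-0.432, 0.454, 0.56, -0.542]
ft_force: [7.6, 2.0, -3.6]
finger_gap: -0.2
```

Emit:
apply_moves --pt "0 0 0 0 0 -20 -1" --pt "0 0 0 0 0 -25 -1" --pt "0 0 0 0 -40 -5 -1" --pt "0 0 0 0 -45 0 -1" --pt "0 0 0 -45 -10 0 -1" --pt "0 0 0 -45 0 0 -1" --pt "0 0 0 -45 0 0 -1" --pt "0 0 0 0 0 0 -1"

```text
time: 12.3
tool_pos: [639.9, -172.6, 247.6]
ee_rot: [-0.438, 0.444, 0.556, -0.55]
ft_force: [-1.3, -0.8, -0.1]
finger_gap: 0.2
```

```bash
python3 -c "
from h import *
go(); pair('c6.png')
for r in(-.2,-.25,-.29): gripbox(r,.3)"
```

```text
t 12.3 box pos [ 18.3 -83.3 247.6] turn left deg [ 0.7  0.7 -0.1] F [-1.4 -0.5 -0.1] gap 0.2
lever 0.49 [298.1, 208.5, 313.7, 226.9]
lever 0.58 [246.5, 211.9, 278.0, 248.0]
model -0.2 0.3 [296.8 200.1] [318.  219.3]
model -0.2 0.3 [249.  204.6] [280.7 244.2]
model -0.25 0.3 [298.1 202.6] [318.8 223.4]
model -0.25 0.3 [246.3 207.3] [279.  246.6]
model -0.29 0.3 [299.1 204.6] [319.4 226.6]
model -0.29 0.3 [244.1 209.7] [277.7 248.5]
```

View pics/c6.png

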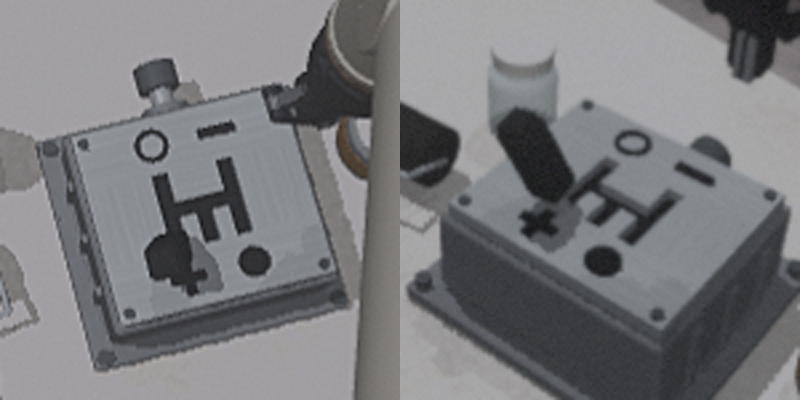

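The lever is in the near-left slot at the cross (top crop 168,258), and its extents match rocker -0.29. The arm is clear of everything, so I'm handing in.

```bash
python3 -c "
from h import *
p=grab_frame('side')
for l in('ink_tin_mid','jar_mid','brayer_mid'): print(l,[(round(d['confidence'],2),d['extent']) for d in cut_out(l,p)[:1]])
job.sign_off()"
```

```text
ink_tin_mid [(0.94, [356.9, 274.8, 403.3, 332.6])]
jar_mid [(0.74, [242.9, 182.3, 266.6, 219.0])]
brayer_mid [(0.96, [155.7, 203.4, 234.4, 268.4])]
the job is handed in; nothing more can be done
```

The lever is home in the slot marked by the cross, which is the near-left one, and I handed the job in. With the fingers shut, I pushed it out of the parking slot, left along the cross channel to its end, then back into that slot. It entered no other marked slot.

- **Lever position:** the last push met the slot's end stop with about 14 N. After I withdrew, the lever's outline in both pictures fits a rocker tilt of about -0.29, which is fully home. The top picture's right edge ran a few pixels narrower than the model, as it did in earlier views.
- **Bystanders:** the ink tin, jar and ink roller show in the side picture where they were at the start. The ink roller is within about 2 px, and the tin and jar within 4 to 6 px. I put that down to detector noise, because the arm never went near them.
- **Arm and limits:** the arm ended clear of everything at about 12.3 s. The highest wrist force I read was about 25 N, during the first push. The readings come at the end of each move call, so brief peaks between them would not show.

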